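Flat battery packs out, full ones in

ROBOT

A 6-joint arm with a two-finger parallel gripper is mounted at the origin on a cart in front of the work surface, level with it; the furniture and walls round the work are solid. World frame = base frame: x ahead of the robot, y to its left, z up, the work surface at z = 0. Lengths are in m, angles in rad, forces in N, time in s.
With the tool pointing down it reaches from about 0.25 to 0.775 m from the base axis. Payload 4 kg.
Tool frame: the origin (TCP) lies between the finger pads, 19 mm behind the fingertips; this is the grasp point; z points along the fingers, y is the line along which they close (so a half turn about z gives the same grasp; the last joint's range is limited). The gripper opens to 94 mm and grips with 3 to 60 N. Pads are 16 mm wide; open, the fingers measure 119 mm over their backs; the gripper's body (75 mm by 177 mm) begins 78 mm behind the grasp point.
Start: joints at [-1.443, 0.087, 1.371, -0, 1.684, -0.103], TCP at [0.126, -0.535, 0.224] pointing down, gripper open.
Joint ranges: [-3.1, 3.1], [-0.76, 2.03], [0.27, 2.55], [-1.08, 4.22], [0.17, 2.65], [-2.57, 2.57]. Speed limits (rad/s): [2.79, 2.79, 3.14, 3.14, 3.14, 3.14].

INTERFACE

Orientations are given as [roll, pitch, yaw] about the fixed x, y, z axes, in that order (R = Rz(yaw) Ry(pitch) Rx(roll)).
In Python, from bench import sensors, optics, ticket gives the robot as it stands.
- The arm moves only by the tool send_rows, never from a script. Its argument "rows" is a list of rows, each a list of 6 numbers: the shift along the world's x, y, z in mm, then the turn, a rotation vector about the world's x, y, z in rad. In form: [[x, y, z, wx, wy, wz], ...]. A call has 1 to 8 rows; each row shifts and turns the commanded pose from where the row before left it; what a row does not reach is not made up. A row lasts 1/12 s, in which the tool goes at most 41.7 mm and 7.16 degrees, less where a joint would pass 70% of its speed; a pose out of reach is approached as far as the arm can. A call is refused whole if a number of a shift passes 41.7 or a number of a turn 0.125, either way. A call with a gripper value outside its range is refused whole. "grip" is the finger opening in mm, from 0 to 94, set as the call begins (left out, the last holds). The fingers move at their own pace and stop on an object; the grip force is fixed at half the most. Time passes only in rows, so rows that do not move let the fingers close. It gives the time, the measured TCP pose, the force, the opening and the grip force at its end, in the units of the state.
- sensors.get_obs(): the state, without advancing time (a new reading comes with each control period).
- optics.snapshot(name): name is "scene" or "side" or "wrist"; returns the picture (480x640x3 uint8, red, green, blue); there is no depth.
- optics.camera_model(name): a dict with "vertical_fov" (degrees; the focal length in pixels is half the picture's height over the tangent of half this angle, whatever the lens; pixels are square), "cx", "cy" (the principal point, pixels), "R" (3x3) and "t" (3): a world point X has camera coordinates R X + t. Camera axes: x right, y down, z forward; pixel columns grow to the right and rows downward; lengths in m; the calibration is good to about 2 mm. A picture is of the moment at which its call begins: read the wrist's pose just before it. camera_model takes no time and is no camera call; for the wrist camera it gives the pose at the moment of the call.
- ticket.close_job(): hands the job in; it is judged then, once.
The state is a dict: "time": time; "joint_positions": joint angles; "qvel": joint speeds; "joint_torque": joint torques, N m; "tool_pos": TCP position; "ee_rot": TCP orientation; "wrist_force": force on the tool from outside, world axes, zero at the start; "wrist_torque": the same for the moment, N m; "width": finger opening in m; "finger_force": force on a finger pad.
Only numpy, scipy, OpenCV 4.12 (cv2) and the standard library are available. Lean on these libraries where they do the work, as an engineer would, in place of code of your own. Each camera call takes 0.05 s, during which the arm holds its last target. There are 200 camera calls.

TASK

The two battery packs standing on the chargers are full; the ones in the work lamp and the tyre inflator are flat. Swap them over: the full slim pack goes into the lamp and the lamp's flat slim pack onto the slim charger, the full wide pack into the inflator and the inflator's flat wide pack onto the wide charger, each upright and right down in its well. The rubber mat is clear if you need to stand a pack down on the way; leave the small spray can standing where it is.

Things in the scene. Friction and masses are not known exactly. Their poses are not given: they have to be found in the camera images.
- slim_full: full slim battery pack: dark upright block, charge gauge on top, 64 mm long (x) x 38 wide (y) x 74 high, about 0.28 kg; lowest 20 mm a grey foot 58 x 32 mm. Origin: centre of the foot's underside, z up. Starts in the well of the slim charger, x along the well's x (either way round fits). Grip across the width, TCP 45 to 65 mm above the underside
- slim_flat: flat slim battery pack, told from the full one only by its place: dark upright block, charge gauge on top, 64 mm long (x) x 38 wide (y) x 74 high, about 0.28 kg; lowest 20 mm a grey foot 58 x 32 mm. Origin: centre of the foot's underside, z up. Starts in the well of the lamp, x along the well's x (either way round fits). Grip across the width, TCP 45 to 65 mm above the underside
- wide_full: full wide battery pack, two ridges on top: dark upright block, charge gauge on top, 64 mm long (x) x 60 wide (y) x 86 high, about 0.45 kg; lowest 20 mm a grey foot 58 x 54 mm. Origin: centre of the foot's underside, z up. Starts in the well of the wide charger, x along the well's x (either way round fits). Grip across the width, TCP 45 to 65 mm above the underside
- wide_flat: flat wide battery pack, told from the full one only by its place: dark upright block, charge gauge on top, 64 mm long (x) x 60 wide (y) x 86 high, about 0.45 kg; lowest 20 mm a grey foot 58 x 54 mm. Origin: centre of the foot's underside, z up. Starts in the well of the inflator, x along the well's x (either way round fits). Grip across the width, TCP 45 to 65 mm above the underside
- slim_charger: charger for slim packs: low black box 106 x 86 x 42 mm, fixed on the narrow plank to the robot's right. Origin on the bench below the centre of its pack well, x along the well, z up; rim 42 mm, well floor 24 mm above origin (pack's underside rests there). Mouth 47 mm (y) x 73 (x) narrows to 37 x 63 mm 10 mm down. Box reaches 60 mm to -x (front), 46 to +x
- wide_charger: charger for wide packs: low black box 106 x 100 x 42 mm, fixed on the narrow plank to the robot's right. Origin on the bench below the centre of its pack well, x along the well, z up; rim 42 mm, well floor 24 mm above origin (pack's underside rests there). Mouth 69 mm (y) x 73 (x) narrows to 59 x 63 mm 10 mm down. Box reaches 60 mm to -x (front), 46 to +x
- lamp: LED work lamp, fixed on the left bench: dark box 114 mm wide, leaning LED panel in front (-x, 65 mm from the origin, 61 mm high), bent tube round its sides; takes a slim pack. Origin on the bench below the centre of its pack well, x along the well, z up; rim 52 mm, well floor 34 mm above origin (pack's underside rests there). Mouth 47 mm (y) x 73 (x) narrows to 37 x 63 mm 10 mm down. 
- inflator: tyre inflator, fixed on the left bench: dark box 110 x 104 x 66 mm, round gauge and keys in front (-x), fins and hose union at the sides; takes a wide pack. Origin on the bench below the centre of its pack well, x along the well, z up; rim 66 mm, well floor 48 mm above origin (pack's underside rests there). Mouth 69 mm (y) x 73 (x) narrows to 59 x 63 mm 10 mm down. 
- mat: black ribbed rubber mat lying flat on the left bench, fixed, clear of other things: 80 mm (x) x 110 mm (y) x 3 mm thick, origin at the centre of its underside. Room to stand one pack on it. Behind it (farther from the robot) stands a red tool tin, its open lid up to about 0.2 m high: carry things across higher than that or nearer the robot
- spray_can: small blue aerosol can, 44 mm across, 125 mm high, standing loose on the left bench among the tools; origin at the centre of its underside. Not to be moved

How it is judged:
At the end, for the whole second after the job is handed in: each full pack in its tool and each flat pack on its charger: within 8 mm of the well's centre, underside within 4 mm of its floor, long axis within 0.14 rad of the well's (either way round), upright within 0.08 rad, released, at rest; spray can within 30 mm of its start (horizontal distance between slim_full and lamp below 0.008 m and z of slim_full in the frame of lamp below 0.038 m and angle between the x axis of slim_full and the x axis of lamp, either way round below 0.14 rad and angle between each of slim_full, wide_full, slim_flat, wide_flat's own z axis and vertical below 0.08 rad and linear speed of each of slim_full, wide_full, slim_flat, wide_flat below 0.02 m/s and contact force between each of slim_full, wide_full, slim_flat, wide_flat and the fingers below 0.1 N and horizontal distance between wide_full and inflator below 0.008 m and z of wide_full in the frame of inflator below 0.052 m and angle between the x axis of wide_full and the x axis of inflator, either way round below 0.14 rad and horizontal distance between slim_flat and slim_charger below 0.008 m and z of slim_flat in the frame of slim_charger below 0.028 m and angle between the x axis of slim_flat and the x axis of slim_charger, either way round below 0.14 rad and horizontal distance between wide_flat and wide_charger below 0.008 m and z of wide_flat in the frame of wide_charger below 0.028 m and angle between the x axis of wide_flat and the x axis of wide_charger, either way round below 0.14 rad and distance of spray_can from where it was at the start of the episode below 0.03 m); the robot touches nothing.
It fails at once if the spray can is knocked over (angle between spray_can's own z axis and vertical above 0.5 rad).
It also fails if it takes over 144 s, if anything falls off the work surface, if the arm or the gripper's body presses on something with over 40 N, if the wrist force passes 120 N, or if a joint passes its speed limit or range.

## Working session

There is one attempt and no reset: what is moved stays moved. The work goes in short steps, Python scripts to look and compute and a tool call to move; the robot and the scene stay as the last step left them, time stands still between calls to the robot, and variables do not carry over. Pictures are saved under pics/ and viewed, at most 14 in all, crops included, and the job is handed in when it is done.

Besides the shell and the picture viewer there is one more tool, called by a JSON object that holds its "api" and its "payload". send_rows: Moves the arm, as the interface text tells. Its arguments: {"type":"object","properties":{"rows":{"type":"array"},"grip":{"type":"number"}},"required":["rows"]}

```bash
ls; mkdir -p pics; python3 - <<'E'
from bench import sensors, optics
import cv2,numpy as np
o=sensors.get_obs(); print({k:np.round(v,3).tolist() for k,v in o.items()})
for n in ("scene","side","wrist"):
    m=optics.camera_model(n); print(n,m)
    cv2.imwrite(f"pics/{n}0.png",optics.snapshot(n)[:,:,::-1])
E
```

```text
pics
{'time': 0.0, 'joint_positions': [-1.443, 0.088, 1.372, -0.0, 1.684, -0.103], 'qvel': [-0.0, -0.0, -0.001, 0.002, -0.001, -0.001], 'joint_torque': [-0.0, -34.018, -30.242, 0.072, 0.033, -0.0], 'tool_pos': [0.126, -0.535, 0.223], 'ee_rot': [-3.139, -0.0, 0.231], 'wrist_force': [0.156, 0.614, 0.74], 'wrist_torque': [0.053, 0.07, -0.008], 'finger_force': 0.0, 'width': 0.094}
scene {'vertical_fov': 43.8825340980393, 'cx': 314.2425513422498, 'cy': 246.9546749018219, 'R': array([[-0.86823046, -0.49615563, -0.00233474],
       [-0.19711822,  0.34925093, -0.91606124],
       [ 0.45532436, -0.79489205, -0.40103161]]), 't': array([0.47311973, 0.12640899, 1.55184654])}
side {'vertical_fov': 50.44269784749501, 'cx': 320.698876126906, 'cy': 235.084927252636, 'R': array([[-0.93666674, -0.35000096,  0.01243976],
       [-0.20583697,  0.52142513, -0.82809841],
       [ 0.28334884, -0.7782128 , -0.56044471]]), 't': array([0.47652456, 0.12163459, 1.11527073])}
wrist {'vertical_fov': 71.83461590221056, 'cx': 322.7529496359397, 'cy': 246.60260923178885, 'R': array([[ 0.22840124, -0.97356315, -0.00276792],
       [-0.9432561 , -0.22199321,  0.24695534],
       [-0.24104108, -0.05379405, -0.96902291]]), 't': array([-0.54946768, -0.02549187,  0.39069114])}
```

View pics/scene0.png

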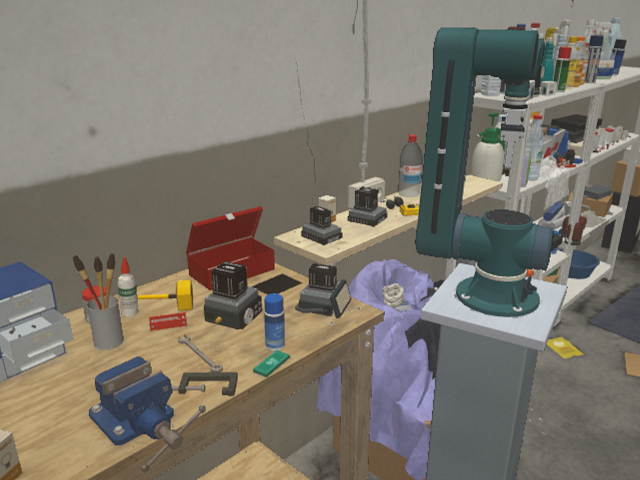

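View pics/side0.png

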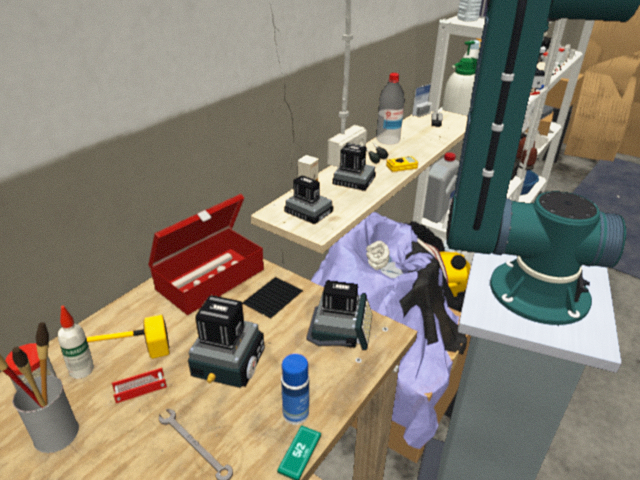

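View pics/wrist0.png

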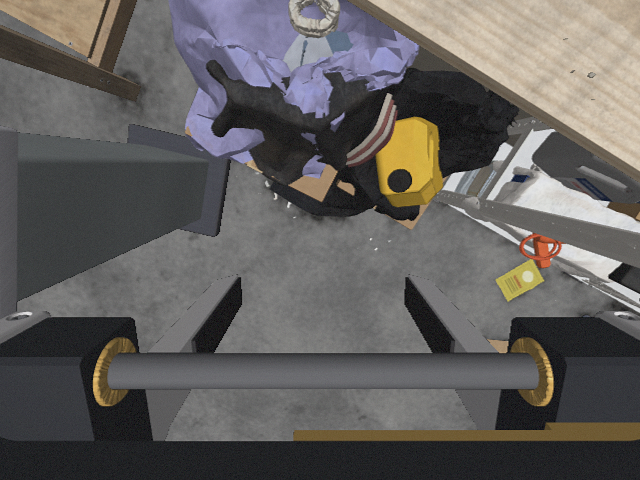

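Rough positions from the scene/side pictures: slim charger pack top at (320,210)/(306,183), wide charger pack (367,191)/(353,150), inflator pack (230,268)/(220,304), lamp pack (322,267)/(340,287), mat (278,284)/(273,296), can top (274,298)/(295,360). The wrist picture shows only the floor and the plank's corner.

```bash
cat > h.py <<'E'
import numpy as np, cv2
from bench import sensors, optics
def P(m):
    f=240/np.tan(np.radians(m["vertical_fov"])/2)
    K=np.array([[f,0,m["cx"]],[0,f,m["cy"]],[0,0,1]])
    return K@np.c_[m["R"],m["t"]]
def tri(Ps,uv):
    A=np.vstack([np.vstack([u*p[2]-p[0],v*p[2]-p[1]]) for p,(u,v) in zip(Ps,uv)])
    x=np.linalg.svd(A)[2][-1]; return x[:3]/x[3]
def onz(p,uv,z):  # pixel -> world point at height z
    A=np.array([[*(uv[0]*p[2]-p[0])],[*(uv[1]*p[2]-p[1])]])
    return np.linalg.solve(A[:,:2],-A[:,2]*z-A[:,3])
def proj(p,X):
    q=p@np.r_[X,1]; return q[:2]/q[2]
E
python3 - <<'E'
from h import *
s,d=P(optics.camera_model("scene")),P(optics.camera_model("side"))
for n,a,b in [("slimch",(320,210),(306,183)),("widech",(367,191),(353,150)),("infl",(230,268),(220,304)),("lamp",(322,267),(340,287)),("mat",(278,284),(273,296)),("can",(274,298),(295,360))]:
    X=tri([s,d],[a,b]); print(n,X.round(3),proj(s,X).round(1)-a, np.hypot(*X[:2]).round(3),np.degrees(np.arctan2(X[1],X[0])).round(0))
S=optics.snapshot("scene");D=optics.snapshot("side")
E
```

```text
slimch [ 0.592 -0.115  0.092] [-0.5  0.4] 0.603 -11.0
widech [ 0.537 -0.347  0.097] [-0.4  0.5] 0.639 -33.0
infl [0.548 0.402 0.118] [0. 0.] 0.68 36.0
lamp [0.371 0.266 0.105] [-0.2  0.1] 0.457 36.0
mat [ 0.533  0.222 -0.003] [-0.5  0.2] 0.578 23.0
can [0.378 0.47  0.114] [0.1 0. ] 0.603 51.0
```

{"api": "send_rows", "payload": {"rows": [[0,0,40,0,0,0],[0,0,40,0,0,0],[20,15,30,0,0,0],[30,25,10,0,0,0],[30,25,0,0,0,0],[30,25,0,0,0,0],[30,25,0,0,0,0],[30,25,0,0,0,0]]}}

```text
time: 0.92
tool_pos: [0.2968, -0.3941, 0.3445]
ee_rot: [3.141, -0.0, 0.23]
wrist_force: [-0.1, -1.2, -0.5]
width: 0.0934
finger_force: 0.0
```

{"api": "send_rows", "payload": {"rows": [[30,25,0,0,0,0],[30,25,0,0,0,0],[30,25,0,0,0,0],[30,25,0,0,0,0],[30,25,0,0,0,0],[20,20,0,0,0,0],[0,0,0,0,0,0],[0,0,0,0,0,0]]}}

```text
time: 1.58
tool_pos: [0.4665, -0.2494, 0.3439]
ee_rot: [-3.141, 0.001, 0.234]
wrist_force: [-0.8, -0.5, 0.2]
width: 0.094
finger_force: 0.0
```

```bash
python3 - <<'E'
from h import *
o=sensors.get_obs(); print(o["tool_pos"],o["ee_rot"],o["time"])
m=optics.camera_model("wrist"); np.savez("w1.npz",P=P(m))
cv2.imwrite("pics/w1.png",optics.snapshot("wrist")[:,:,::-1])
for n,X in [("slim",(.592,-.115,.098)),("wide",(.537,-.347,.11))]: print(n,proj(P(m),np.array(X)))
E
```

```text
[ 0.46648911 -0.24937255  0.34386882] [-3.14129555e+00  9.73174802e-04  2.33884222e-01] 1.5833
slim [232.21236605  87.07140494]
wide [417.58549745 184.43511476]
```

View pics/w1.png

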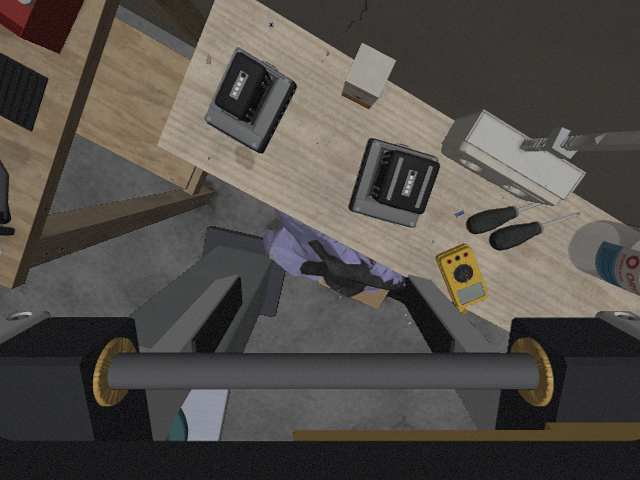

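The wrist view shows the slim charger with its pack around (245,95) and the wide one at (400,182). I'll enlarge both.

```bash
python3 - <<'E'
import cv2,numpy as np
i=cv2.imread("pics/w1.png")
f=lambda a:cv2.convertScaleAbs(cv2.resize(a,None,fx=4,fy=4,interpolation=cv2.INTER_CUBIC),alpha=1.8,beta=15)
cv2.imwrite("pics/w1c.png",np.hstack([f(i[40:160,202:302]),f(i[122:242,346:446])]))
E
```

```text
(no output)
```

View pics/w1c.png

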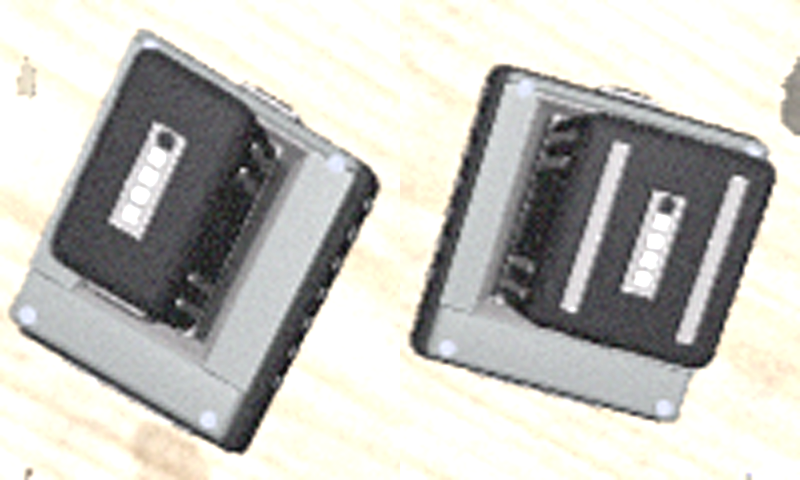

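Crop: slim charger screws at (150,42),(336,162),(209,419),(27,315), gauge centre (148,182); wide charger screws at (524,88),(757,148),(665,407),(447,347), gauge centre (655,245).

```bash
python3 - <<'E'
from h import *
p=np.load("w1.npz")["P"]
def cv(c,ox,oy,x0=0): return ((c[0]-x0+.5)/4-.5+ox,(c[1]+.5)/4-.5+oy)
def go(n,scr,gau,gz,ax,ox,oy,x0):
    W=np.array([onz(p,cv(c,ox,oy,x0),.042) for c in scr]); c=W.mean(0)
    print(n,"sides",[np.linalg.norm(W[i]-W[(i+1)%4]).round(4) for i in range(4)])
    v=(W[0]-W[3])+(W[1]-W[2]); yaw=np.arctan2(v[1],v[0]); u=v/np.linalg.norm(v)
    G=np.array([onz(p,cv(c_,ox,oy,x0),gz) for c_ in gau]); gv=(G[0]-G[3])+(G[1]-G[2])
    print(" box ctr",c.round(4),"well",(c+.007*u).round(4),"yaw",yaw.round(3),"gauge",G.mean(0).round(4),np.arctan2(gv[1],gv[0]).round(3))
go("slim",[(150,42),(336,162),(209,419),(27,315)],[(158,122),(187,138),(140,240),(108,226)],.098,0,202,40,0)
go("wide",[(524,88),(757,148),(665,407),(447,347)],[(657,190),(686,198),(652,300),(623,292)],.110,0,346,122,400)
E
```

```text
slim sides [np.float64(0.0667), np.float64(0.0901), np.float64(0.0665), np.float64(0.092)]
 box ctr [ 0.5898 -0.1191] well [ 0.5965 -0.1211] yaw -0.282 gauge [ 0.5957 -0.1217] -0.289
wide sides [np.float64(0.0815), np.float64(0.0919), np.float64(0.0804), np.float64(0.0896)]
 box ctr [ 0.5301 -0.3365] well [ 0.5371 -0.3368] yaw -0.037 gauge [ 0.5363 -0.337 ] -0.034
```

{"api": "send_rows", "payload": {"rows": [[-20,25,0,0,0,0.0],[-20,35,0,0,0,0.0],[-15,37,0,0,0,0.0],[-10,39,0,0,0,0.0],[-5,40,0,0,0,0.0],[0,40,0,0,0,0.0],[0,40,0,0,0,0.0],[0,40,0,0,0,0.0]]}}

```text
time: 2.3
tool_pos: [0.3949, 0.0457, 0.3449]
ee_rot: [3.14, -0.002, 0.227]
wrist_force: [0.8, -0.4, -0.0]
width: 0.0941
finger_force: 0.0
```

{"api": "send_rows", "payload": {"rows": [[0,40,0,0,0,0.0],[0,40,0,0,0,0.0],[-10,38,0,0,0,0.0],[-10,38,0,0,0,0.0],[-10,37,0,0,0,0.0],[0,30,0,0,0,0.0],[0,0,0,0,0,0.0],[0,0,0,0,0,0.0]]}}

```text
time: 2.97
tool_pos: [0.3659, 0.2682, 0.344]
ee_rot: [3.14, 0.001, 0.231]
wrist_force: [1.7, -1.1, -0.4]
width: 0.0941
finger_force: 0.0
```

```bash
python3 - <<'E'
from h import *
o=sensors.get_obs(); print(o["tool_pos"],o["ee_rot"],o["time"],o["joint_positions"].round(2))
m=optics.camera_model("wrist"); np.savez("w2.npz",P=P(m))
cv2.imwrite("pics/w2.png",optics.snapshot("wrist")[:,:,::-1])
E
```

```text
[0.36593314 0.26823993 0.34400685] [3.14048728e+00 6.71323833e-04 2.31355615e-01] 2.9667 [ 0.51 -0.12  1.34 -0.    1.92  1.85]
```

View pics/w2.png

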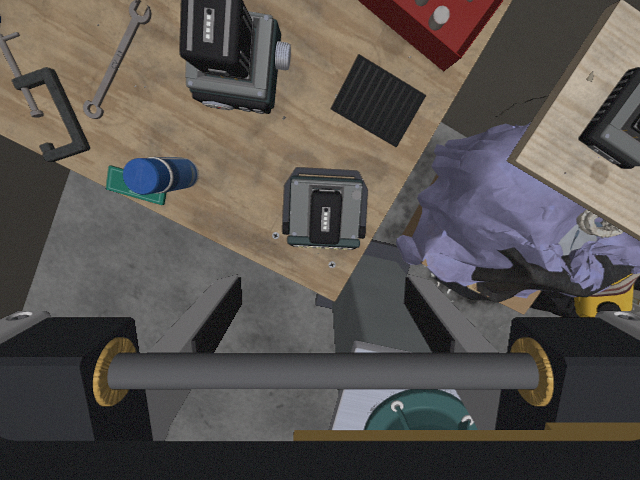

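Lamp pack at (324,212), inflator pack at (210,30), mat centre (378,100), can top (148,175). Enlarging.

```bash
python3 - <<'E'
import cv2,numpy as np
i=cv2.imread("pics/w2.png")
f=lambda a:cv2.convertScaleAbs(cv2.resize(a,None,fx=4,fy=4,interpolation=cv2.INTER_CUBIC),alpha=1.8,beta=15)
cv2.imwrite("pics/w2c.png",np.hstack([f(i[160:260,278:374]),np.vstack([f(i[0:100,178:278])])]))
E
```

```text
(no output)
```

View pics/w2c.png

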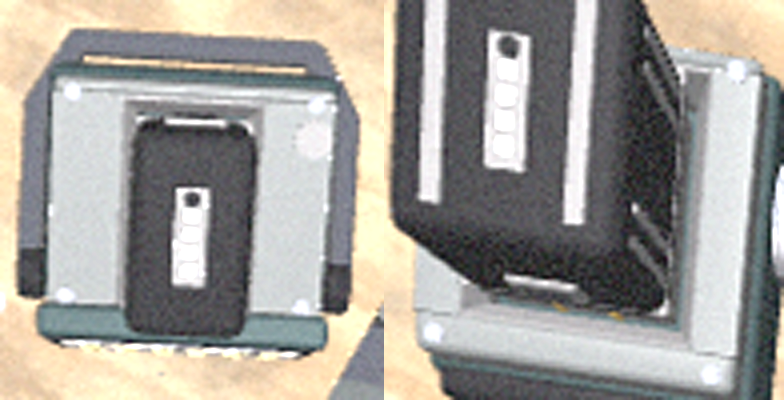

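Lamp: screws (72,91),(318,103),(300,306),(66,296), gauge (175,186),(210,188),(204,287),(171,285). Inflator: gauge (487,29),(530,32),(526,172),(484,168), screws (737,70),(710,375),(433,331).

```bash
python3 - <<'E'
from h import *
p=np.load("w2.npz")["P"]
def cv(c,ox,oy,x0=0): return ((c[0]-x0+.5)/4-.5+ox,(c[1]+.5)/4-.5+oy)
def quad(n,pts,z,ox,oy,x0):
    W=np.array([onz(p,cv(c,ox,oy,x0),z) for c in pts]); v=(W[0]-W[3])+(W[1]-W[2])
    print(n,W.mean(0).round(4),np.arctan2(v[1],v[0]).round(3),[np.linalg.norm(W[i]-W[(i+1)%4]).round(4) for i in range(4)])
quad("lamp scr",[(72,91),(318,103),(300,306),(66,296)],.052,278,160,0)
quad("lamp gauge",[(175,186),(210,188),(204,287),(171,285)],.108,278,160,0)
quad("infl gauge",[(487,29),(530,32),(526,172),(484,168)],.134,178,0,384)
W=np.array([onz(p,cv(c,178,0,384),.066) for c in [(737,70),(710,375),(433,331)]])
v=W[0]-W[1]; w=W[2]-W[1]; print("infl scr diag ctr",(W[0]+W[2])/2,np.arctan2(v[1],v[0]),np.arctan2(w[1],w[0])-np.pi/2,np.linalg.norm(v),np.linalg.norm(w))
M=np.array([onz(p,c,.003) for c in [(361,55),(426,97),(398,147),(332,108)]]); print("mat",M.mean(0),M-M.mean(0))
for c in [(148,175)]: print("can top",onz(p,c,.125))
o=sensors.get_obs(); 
E
```

```text
lamp scr [0.3745 0.2666] 0.174 [np.float64(0.0827), np.float64(0.07), np.float64(0.0817), np.float64(0.0704)]
lamp gauge [0.3716 0.266 ] 0.183 [np.float64(0.0105), np.float64(0.0303), np.float64(0.0101), np.float64(0.0302)]
infl gauge [0.5372 0.4236] 0.117 [np.float64(0.0104), np.float64(0.0306), np.float64(0.0104), np.float64(0.0303)]
infl scr diag ctr [0.53438713 0.42373196] 0.08847382474447948 0.08444903292516748 0.08242537696369687 0.08417473286101566
mat [0.53273376 0.22497285] [[ 0.05206888  0.04064419]
 [ 0.02180021 -0.06147865]
 [-0.05159601 -0.04236073]
 [-0.02227307  0.06319519]]
can top [0.37721584 0.47112433]
```

Slim flat pack in the lamp first: it sits at (0.3716, 0.266), yaw 0.18, and the TCP grasp height is 0.089.

{"api": "send_rows", "payload": {"rows": [[5,-2,-20,0,0,-0.05],[0,0,-35,0,0,0],[0,0,-35,0,0,0],[0,0,-35,0,0,0],[0,0,-35,0,0,0],[0,0,-30,0,0,0],[0,0,-20,0,0,0],[0,0,0,0,0,0]]}}

```text
time: 3.68
tool_pos: [0.3686, 0.2627, 0.1293]
ee_rot: [3.138, 0.009, 0.177]
wrist_force: [-0.1, 0.2, -0.6]
width: 0.0937
finger_force: 0.0
```

{"api": "send_rows", "payload": {"rows": [[0,0,0,0,0,0]]}}

```text
time: 3.77
tool_pos: [0.371, 0.2646, 0.1339]
ee_rot: [3.14, 0.002, 0.178]
wrist_force: [0.6, 0.9, 0.3]
width: 0.094
finger_force: 0.0
```

{"api": "send_rows", "payload": {"rows": [[0.5,1,-15,0,0,0],[0,0,-15,0,0,0],[0,0,-15,0,0,0],[0,0,0,0,0,0],[0,0,0,0,0,0]]}}

```text
time: 4.18
tool_pos: [0.3724, 0.2674, 0.0911]
ee_rot: [-3.141, -0.002, 0.18]
wrist_force: [0.2, -0.4, 0.8]
width: 0.0942
finger_force: 0.0
```

{"api": "send_rows", "payload": {"rows": [[0,0,0,0,0,0],[0,0,0,0,0,0],[0,0,0,0,0,0],[0,0,0,0,0,0],[0,0,0,0,0,0],[0,0,0,0,0,0],[0,0,0,0,0,0],[0,0,0,0,0,0]], "grip": 20}}

```text
time: 4.85
tool_pos: [0.3713, 0.2676, 0.0893]
ee_rot: [3.141, 0.0, 0.181]
wrist_force: [-0.3, 0.4, 0.6]
width: 0.0441
finger_force: 0.0
```

{"api": "send_rows", "payload": {"rows": [[0,0,0,0,0,0],[0,0,0,0,0,0],[0,0,0,0,0,0],[0,0,0,0,0,0]], "grip": 20}}

```text
time: 5.18
tool_pos: [0.3713, 0.2672, 0.0893]
ee_rot: [3.141, 0.0, 0.181]
wrist_force: [-0.5, -1.4, 0.8]
width: 0.0379
finger_force: 30.0
```

{"api": "send_rows", "payload": {"rows": [[0,0,10,0,0,0],[0,0,20,0,0,0],[0,0,35,0,0,0],[0,0,35,0,0,0],[10,0,35,0,0,-0.05],[25,-5,25,0,0,-0.1],[32,-10,0,0,0,-0.1],[35,-10,0,0,0,-0.1]]}}

```text
time: 5.85
tool_pos: [0.4747, 0.2434, 0.2531]
ee_rot: [-3.137, -0.005, -0.172]
wrist_force: [0.7, 1.2, -2.6]
width: 0.038
finger_force: 30.0
```

{"api": "send_rows", "payload": {"rows": [[35,-10,0,0,0,-0.1],[18,-5,-10,0,0,-0.01],[0,0,-20,0,0,0],[0,0,-30,0,0,0],[0,0,-35,0,0,0],[0,0,-30,0,0,0],[0,0,-20,0,0,0],[0,0,0,0,0,0]]}}

```text
time: 6.52
tool_pos: [0.5222, 0.2265, 0.0977]
ee_rot: [3.135, 0.011, -0.279]
wrist_force: [-1.1, -0.3, -3.4]
width: 0.0379
finger_force: 30.0
```

{"api": "send_rows", "payload": {"rows": [[0,0,0,0,0,0],[0,0,0,0,0,0]]}}

```text
time: 6.68
tool_pos: [0.5273, 0.2281, 0.1061]
ee_rot: [-3.14, -0.002, -0.279]
wrist_force: [0.9, 0.2, -1.0]
width: 0.0381
finger_force: 30.0
```

{"api": "send_rows", "payload": {"rows": [[0,0,-15,0,0,0],[0,0,-15,0,0,0],[0,0,-10,0,0,0],[0,0,-4,0,0,0],[0,0,-2,0,0,0],[0,0,0,0,0,0],[0,0,0,0,0,0],[0,0,0,0,0,0]]}}

```text
time: 7.35
tool_pos: [0.5271, 0.2278, 0.0595]
ee_rot: [-3.141, -0.002, -0.279]
wrist_force: [0.4, 0.1, -1.8]
width: 0.0378
finger_force: 30.0
```

{"api": "send_rows", "payload": {"rows": [[0,0,-1,0,0,0],[0,0,-0.5,0,0,0],[0,0,0,0,0,0]]}}

```text
time: 7.6
tool_pos: [0.5271, 0.2277, 0.0583]
ee_rot: [-3.141, -0.002, -0.279]
wrist_force: [-1.5, -0.6, 2.6]
width: 0.0378
finger_force: 30.0
```

{"api": "send_rows", "payload": {"rows": [[0,0,0,0,0,0],[0,0,0,0,0,0],[0,0,0,0,0,0],[0,0,0,0,0,0],[0,0,25,0,0,0],[0,0,35,0,0,0],[0,0,35,0,0,0],[0,0,35,0,0,0]], "grip": 70}}

```text
time: 8.27
tool_pos: [0.5258, 0.2275, 0.1877]
ee_rot: [3.141, 0.001, -0.279]
wrist_force: [0.8, 0.3, 0.6]
width: 0.0702
finger_force: 0.0
```

{"api": "send_rows", "payload": {"rows": [[0,0,35,0,0,0],[0,-20,30,0,0,0],[0,-35,15,0,0,0],[0,-40,0,0,0,0],[5,-40,0,0,0,0],[10,-40,0,0,0,0],[10,-40,0,0,0,0],[10,-40,0,0,0,0]]}}

```text
time: 8.93
tool_pos: [0.5613, -0.0292, 0.267]
ee_rot: [-3.141, -0.001, -0.279]
wrist_force: [1.6, -0.2, 0.2]
width: 0.07
finger_force: 0.0
```

{"api": "send_rows", "payload": {"rows": [[15,-35,0,0,0,0],[15,-35,0,0,0,0],[4,-23,-10,0,0,-0.005],[0,0,-30,0,0,0],[0,0,-35,0,0,0],[0,0,-30,0,0,0],[0,0,-20,0,0,0],[0,0,0,0,0,0]]}}

```text
time: 9.6
tool_pos: [0.5918, -0.1196, 0.135]
ee_rot: [-3.142, 0.012, -0.285]
wrist_force: [0.2, 0.0, 0.0]
width: 0.0699
finger_force: 0.0
```

{"api": "send_rows", "payload": {"rows": [[0,0,0,0,0,0],[0,0,0,0,0,0]]}}

```text
time: 9.77
tool_pos: [0.5963, -0.1207, 0.1437]
ee_rot: [3.141, -0.003, -0.284]
wrist_force: [-0.6, 0.3, 0.9]
width: 0.0701
finger_force: 0.0
```

{"api": "send_rows", "payload": {"rows": [[0,-0.5,-20,0,0,0],[0,0,-25,0,0,0],[0,0,-14,0,0,0],[0,0,-5.5,0,0,0],[0,0,0,0,0,0]]}}

```text
time: 10.18
tool_pos: [0.5956, -0.1209, 0.0778]
ee_rot: [3.141, -0.0, -0.284]
wrist_force: [0.3, -0.1, 0.8]
width: 0.0697
finger_force: 0.0
```

{"api": "send_rows", "payload": {"rows": [[0,0,0,0,0,0],[0,0,0,0,0,0],[0,0,0,0,0,0],[0,0,0,0,0,0],[0,0,0,0,0,0],[0,0,0,0,0,0],[0,0,0,0,0,0],[0,0,0,0,0,0]], "grip": 20}}

```text
time: 10.85
tool_pos: [0.5957, -0.121, 0.0781]
ee_rot: [3.142, -0.001, -0.284]
wrist_force: [-0.9, 0.9, 2.0]
width: 0.038
finger_force: 30.0
```

{"api": "send_rows", "payload": {"rows": [[0,0,10,0,0,0],[0,0,20,0,0,0],[0,0,35,0,0,0],[0,0,35,0,0,0],[0,0,35,0,0,0.0],[-10,15,30,0,0,0.04],[-18,32,0,0,0,0.04],[-18,32,0,0,0,0.04]]}}

```text
time: 11.52
tool_pos: [0.5498, -0.0421, 0.2448]
ee_rot: [-3.142, -0.004, -0.165]
wrist_force: [0.2, 0.3, -3.2]
width: 0.0382
finger_force: 30.0
```

{"api": "send_rows", "payload": {"rows": [[-18,32,0,0,0,0.04],[-18,32,0,0,0,0.04],[-18,32,0,0,0,0.04],[-18,32,0,0,0,0.04],[-18,32,0,0,0,0.04],[-18,32,0,0,0,0.04],[-18,32,0,0,0,0.04],[-18,32,0,0,0,0.04]]}}

```text
time: 12.18
tool_pos: [0.4035, 0.2151, 0.2418]
ee_rot: [3.141, 0.002, 0.157]
wrist_force: [0.3, -0.1, -3.2]
width: 0.0378
finger_force: 30.0
```

{"api": "send_rows", "payload": {"rows": [[-18,32,0,0,0,0.02],[-15,20,-20,0,0,0.004],[0,0,-30,0,0,0],[0,0,-20,0,0,0],[0,0,-10,0,0,0],[0,0,0,0,0,0],[0,0,0,0,0,0],[0,0,0,0,0,0]]}}

```text
time: 12.85
tool_pos: [0.3733, 0.2662, 0.1639]
ee_rot: [-3.141, -0.002, 0.179]
wrist_force: [-0.1, 1.0, -2.9]
width: 0.0381
finger_force: 30.0
```

{"api": "send_rows", "payload": {"rows": [[-1.5,0.8,-15,0,0,0],[0,0,-20,0,0,0],[0,0,-15,0,0,0],[0,0,-8,0,0,0],[0,0,-5,0,0,0],[0,0,-5,0,0,0],[0,0,-4,0,0,0],[0,0,0,0,0,0]]}}

```text
time: 13.52
tool_pos: [0.371, 0.2669, 0.0904]
ee_rot: [3.142, -0.0, 0.18]
wrist_force: [-0.8, 0.0, -2.6]
width: 0.0378
finger_force: 30.0
```

{"api": "send_rows", "payload": {"rows": [[0,0,-2,0,0,0],[0,0,-1,0,0,0],[0,0,0,0,0,0],[0,0,0,0,0,0]]}}

```text
time: 13.85
tool_pos: [0.3714, 0.2672, 0.0881]
ee_rot: [-3.141, -0.002, 0.18]
wrist_force: [0.6, 0.1, -1.4]
width: 0.0379
finger_force: 30.0
```

{"api": "send_rows", "payload": {"rows": [[0,0,-0.5,0,0,0],[0,0,0,0,0,0],[0,0,0,0,0,0],[0,0,0,0,0,0],[0,0,0,0,0,0],[0,0,0,0,0,0],[0,0,25,0,0,0],[0,0,35,0,0,0]], "grip": 70}}

```text
time: 14.52
tool_pos: [0.3683, 0.2655, 0.1436]
ee_rot: [3.139, 0.009, 0.18]
wrist_force: [0.8, -0.4, -0.7]
width: 0.07
finger_force: 0.0
```

{"api": "send_rows", "payload": {"rows": [[0,0,35,0,0,0],[15,-5,30,0,0,-0.06],[30,-10,0,0,0,-0.1],[35,-10,0,0,0,-0.1],[35,-10,0,0,0,-0.1],[35,-5,0,0,0,-0.1],[6,0,-15,0,0,0],[0,0,-25,0,0,0]]}}

```text
time: 15.18
tool_pos: [0.531, 0.2265, 0.1738]
ee_rot: [-3.138, -0.006, -0.283]
wrist_force: [-0.7, 1.4, 0.4]
width: 0.0703
finger_force: 0.0
```

{"api": "send_rows", "payload": {"rows": [[0,0,-35,0,0,0],[0,0,-20,0,0,0],[0,0,0,0,0,0],[0,0,0,0,0,0]]}}

```text
time: 15.52
tool_pos: [0.526, 0.2266, 0.1155]
ee_rot: [3.14, 0.003, -0.28]
wrist_force: [0.1, 0.4, 0.4]
width: 0.0698
finger_force: 0.0
```

{"api": "send_rows", "payload": {"rows": [[1,1,-15,0,0,0],[0,0,-20,0,0,0],[0,0,-15,0,0,0],[0,0,-7,0,0,0],[0,0,0,0,0,0],[0,0,0,0,0,0]]}}

```text
time: 16.02
tool_pos: [0.5288, 0.2283, 0.0616]
ee_rot: [-3.14, -0.002, -0.28]
wrist_force: [-0.3, 1.1, 0.6]
width: 0.0698
finger_force: 0.0
```

{"api": "send_rows", "payload": {"rows": [[0,0,0,0,0,0],[0,0,0,0,0,0],[0,0,0,0,0,0],[0,0,0,0,0,0],[0,0,0,0,0,0],[0,0,0,0,0,0],[0,0,0,0,0,0],[0,0,0,0,0,0]], "grip": 20}}

```text
time: 16.68
tool_pos: [0.5279, 0.2278, 0.0601]
ee_rot: [3.141, -0.0, -0.28]
wrist_force: [-0.3, -1.1, 2.1]
width: 0.0377
finger_force: 30.0
```

{"api": "send_rows", "payload": {"rows": [[0,0,10,0,0,0],[0,0,25,0,0,0],[0,0,35,0,0,0],[0,0,35,0,0,0],[0,0,35,0,0,0],[0,-5,35,0,0,0],[0,-20,35,0,0,0],[0,-35,0,0,0,0]]}}

```text
time: 17.35
tool_pos: [0.5301, 0.1704, 0.2789]
ee_rot: [-3.133, -0.012, -0.275]
wrist_force: [0.6, -0.6, -0.5]
width: 0.0379
finger_force: 30.0
```

{"api": "send_rows", "payload": {"rows": [[0,-38,0,0,0,0],[5,-38,0,0,0,0],[15,-38,0,0,0,0],[15,-38,0,0,0,0],[15,-38,0,0,0,0],[10,-38,0,0,0,0],[8,-35,0,0,0,0],[0,-26,-10,0,0,-0.004]]}}

```text
time: 18.02
tool_pos: [0.5971, -0.1246, 0.2608]
ee_rot: [3.141, -0.003, -0.286]
wrist_force: [-0.9, 0.9, -2.3]
width: 0.0376
finger_force: 30.0
```

{"api": "send_rows", "payload": {"rows": [[0,0,-30,0,0,0],[0,0,-35,0,0,0],[0,0,-35,0,0,0],[0,0,-20,0,0,0],[0,0,0,0,0,0],[0,0,0,0,0,0],[0,0,0,0,0,0]]}}

```text
time: 18.6
tool_pos: [0.5968, -0.1213, 0.1418]
ee_rot: [3.142, -0.003, -0.284]
wrist_force: [0.3, -0.6, -1.4]
width: 0.0381
finger_force: 30.0
```

Down 60.5 to the well floor (TCP at 0.081).

{"api": "send_rows", "payload": {"rows": [[-0.5,0.2,-15,0,0,0],[0,0,-15,0,0,0],[0,0,-10,0,0,0],[0,0,-6,0,0,0],[0,0,-5,0,0,0],[0,0,-5,0,0,0],[0,0,-3,0,0,0],[0,0,0,0,0,0]]}}

```text
time: 19.27
tool_pos: [0.5957, -0.1212, 0.0813]
ee_rot: [3.141, -0.001, -0.284]
wrist_force: [0.6, 1.1, -2.7]
width: 0.038
finger_force: 30.0
```

{"api": "send_rows", "payload": {"rows": [[0,0,-1,0,0,0],[0,0,-1,0,0,0],[0,0,0,0,0,0],[0,0,0,0,0,0]]}}

```text
time: 19.6
tool_pos: [0.5959, -0.1211, 0.081]
ee_rot: [3.141, -0.002, -0.284]
wrist_force: [-2.1, -0.3, 5.6]
width: 0.0379
finger_force: 30.0
```

{"api": "send_rows", "payload": {"rows": [[0,0,0,0,0,0],[0,0,0,0,0,0],[0,0,0,0,0,0],[0,0,0,0,0,0],[0,0,0,0,0,0],[0,0,25,0,0,0],[0,0,35,0,0,0],[0,0,35,0,0,0]], "grip": 94}}

```text
time: 20.27
tool_pos: [0.5943, -0.1206, 0.173]
ee_rot: [3.142, 0.004, -0.284]
wrist_force: [0.7, 0.3, -0.5]
width: 0.0881
finger_force: 0.0
```

{"api": "send_rows", "payload": {"rows": [[0,0,35,0,0,0],[-10,10,35,0,0,0],[-20,20,30,0,0,0.03],[-20,34,10,0,0,0.03],[-20,34,10,0,0,0.03],[-15,34,0,0,0,0.03],[-15,34,0,0,0,0.03],[-15,34,0,0,0,0.03]]}}

```text
time: 20.93
tool_pos: [0.4794, 0.0804, 0.2943]
ee_rot: [-3.141, -0.001, -0.103]
wrist_force: [1.4, 0.5, -0.2]
width: 0.0939
finger_force: 0.0
```

{"api": "send_rows", "payload": {"rows": [[-5,38,0,0,0,0.03],[0,38,0,0,0,0.03],[0,38,0,0,0,0.03],[0,38,0,0,0,0.03],[0,38,0,0,0,0.03],[0,38,0,0,0,0.03],[0,38,0,0,0,0.025],[0,38,0,0,0,0]]}}

```text
time: 21.6
tool_pos: [0.4749, 0.385, 0.2936]
ee_rot: [3.141, -0.0, 0.102]
wrist_force: [0.2, -0.2, 0.5]
width: 0.0938
finger_force: 0.0
```

{"api": "send_rows", "payload": {"rows": [[0,30,0,0,0,0],[0,5,0,0,0,0],[0,0,0,0,0,0],[0,0,0,0,0,0]]}}

```text
time: 21.93
tool_pos: [0.4754, 0.4176, 0.2934]
ee_rot: [3.14, 0.001, 0.101]
wrist_force: [0.6, -1.2, -0.3]
width: 0.0938
finger_force: 0.0
```

```bash
python3 - <<'E'
from h import *
o=sensors.get_obs(); print(o["tool_pos"],o["ee_rot"],o["time"],o["joint_positions"].round(2))
m=optics.camera_model("wrist"); p=P(m); np.savez("w3.npz",P=p)
i=optics.snapshot("wrist")[:,:,::-1]; cv2.imwrite("pics/w3.png",i)
c=proj(p,np.array([.537,.4236,.1])).round().astype(int); x0,y0=max(c[0]-80,0),max(c[1]-65,0); print(x0,y0)
a=i[y0:y0+140,x0:x0+180]
cv2.imwrite("pics/w3c.png",cv2.convertScaleAbs(cv2.resize(a,None,fx=4,fy=4,interpolation=cv2.INTER_CUBIC),alpha=1.8,beta=15))
E
```

```text
[0.47536334 0.41756497 0.2934072 ] [3.14026637e+00 5.31614958e-04 1.00804788e-01] 21.9333 [ 0.63  0.28  1.02 -0.    1.85  2.1 ]
242 107
```

View pics/w3c.png

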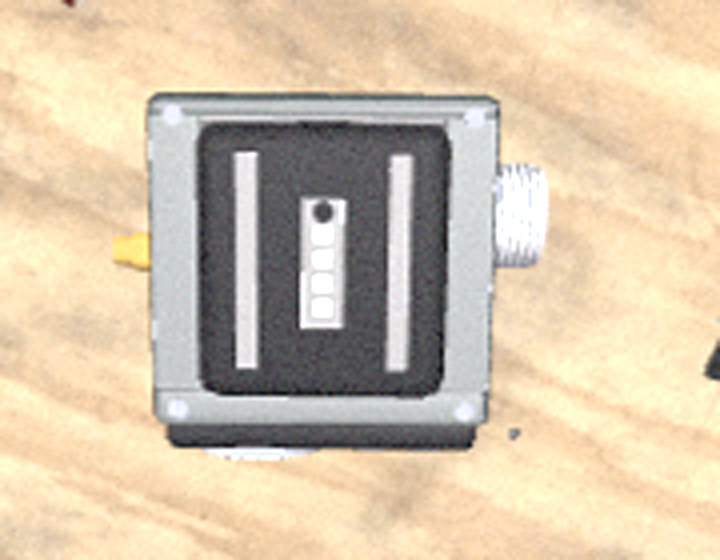

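The inflator pack seen from straight above: gauge corners (301,198),(346,200),(343,328),(300,327), screws (172,115),(474,119),(464,411),(177,408).

```bash
python3 - <<'E'
from h import *
p=np.load("w3.npz")["P"]
for n,pts,z in [("g",[(301,198),(346,200),(343,328),(300,327)],.134),("scr",[(172,115),(474,119),(464,411),(177,408)],.066)]:
    W=np.array([onz(p,((c[0]+.5)/4-.5+242,(c[1]+.5)/4-.5+107),z) for c in pts]); v=(W[0]-W[3])+(W[1]-W[2])
    print(n,W.mean(0).round(4),np.arctan2(v[1],v[0]).round(3),[np.linalg.norm(W[i]-W[(i+1)%4]).round(4) for i in range(4)])
E
```

```text
g [0.537  0.4237] 0.084 [np.float64(0.0105), np.float64(0.0294), np.float64(0.0102), np.float64(0.0296)]
scr [0.534  0.4236] 0.091 [np.float64(0.084), np.float64(0.0815), np.float64(0.0842), np.float64(0.0817)]
```

{"api": "send_rows", "payload": {"rows": [[30,3,0,0,0,-0.01],[31,3,-15,0,0,0],[0,0,-30,0,0,0],[0,0,-35,0,0,0],[0,0,-25,0,0,0],[0,0,-15,0,0,0],[0,0,0,0,0,0],[0,0,0,0,0,0]]}}

```text
time: 22.65
tool_pos: [0.5365, 0.4222, 0.1736]
ee_rot: [3.141, 0.001, 0.089]
wrist_force: [0.5, 1.2, 0.3]
width: 0.0941
finger_force: 0.0
```

{"api": "send_rows", "payload": {"rows": [[0,0,0,0,0,0],[0,0,0,0,0,0]]}}

```text
time: 22.82
tool_pos: [0.5375, 0.4241, 0.177]
ee_rot: [-3.139, -0.004, 0.09]
wrist_force: [-0.7, -0.1, 0.0]
width: 0.0942
finger_force: 0.0
```

{"api": "send_rows", "payload": {"rows": [[-0.2,0,-15,0,0,0],[0,0,-25,0,0,0],[0,0,-20,0,0,0],[0,0,-10,0,0,0],[0,0,-2,0,0,0],[0,0,0,0,0,0],[0,0,0,0,0,0]]}}

```text
time: 23.4
tool_pos: [0.537, 0.4247, 0.1039]
ee_rot: [-3.14, -0.003, 0.091]
wrist_force: [1.1, 0.3, 0.3]
width: 0.0941
finger_force: 0.0
```

{"api": "send_rows", "payload": {"rows": [[0,0,0,0,0,0],[0,0,0,0,0,0],[0,0,0,0,0,0],[0,0,0,0,0,0],[0,0,0,0,0,0],[0,0,0,0,0,0],[0,0,0,0,0,0],[0,0,0,0,0,0]], "grip": 40}}

```text
time: 24.07
tool_pos: [0.5362, 0.424, 0.102]
ee_rot: [3.142, -0.0, 0.091]
wrist_force: [-1.4, -0.4, 0.8]
width: 0.0597
finger_force: 30.0
```

{"api": "send_rows", "payload": {"rows": [[0,0,10,0,0,0],[0,0,20,0,0,0],[0,0,35,0,0,0],[0,0,35,0,0,0],[0,0,35,0,0,0],[0,0,35,0,0,0],[-5,-20,20,0,0,-0.04],[-5,-35,0,0,0,-0.06]]}}

```text
time: 24.73
tool_pos: [0.5269, 0.3721, 0.2977]
ee_rot: [-3.135, -0.008, -0.007]
wrist_force: [-0.0, -1.1, -1.8]
width: 0.0596
finger_force: 30.0
```

{"api": "send_rows", "payload": {"rows": [[0,-38,0,0,0,-0.07],[0,-38,0,0,0,-0.08],[0,-38,0,0,0,-0.08],[0,-28,-10,0,0,-0.04],[0,0,-30,0,0,0],[0,0,-35,0,0,0],[0,0,-35,0,0,0],[0,0,-35,0,0,0]]}}

```text
time: 25.4
tool_pos: [0.5256, 0.2265, 0.1454]
ee_rot: [3.141, 0.0, -0.28]
wrist_force: [-0.1, 0.4, -4.0]
width: 0.06
finger_force: 30.0
```

{"api": "send_rows", "payload": {"rows": [[0,0,-25,0,0,0],[0,0,-15,0,0,0],[0,0,0,0,0,0],[0,0,0,0,0,0],[0,0,0,0,0,0]]}}

```text
time: 25.82
tool_pos: [0.527, 0.2274, 0.1084]
ee_rot: [-3.14, -0.002, -0.279]
wrist_force: [0.6, -0.1, -2.2]
width: 0.0598
finger_force: 30.0
```

{"api": "send_rows", "payload": {"rows": [[0,0,-15,0,0,0],[0,0,-15,0,0,0],[0,0,-12,0,0,0],[0,0,-5,0,0,0],[0,0,-2,0,0,0],[0,0,-1,0,0,0],[0,0,0,0,0,0],[0,0,0,0,0,0]]}}

```text
time: 26.48
tool_pos: [0.5268, 0.2273, 0.0578]
ee_rot: [-3.141, -0.002, -0.279]
wrist_force: [0.5, -0.2, -3.0]
width: 0.0598
finger_force: 30.0
```

{"api": "send_rows", "payload": {"rows": [[0,0,-1,0,0,0],[0,0,0,0,0,0],[0,0,0,0,0,0]]}}

```text
time: 26.73
tool_pos: [0.5269, 0.2273, 0.057]
ee_rot: [-3.14, -0.002, -0.279]
wrist_force: [0.7, -0.6, -1.0]
width: 0.0597
finger_force: 30.0
```

{"api": "send_rows", "payload": {"rows": [[0,0,-0.5,0,0,0],[0,0,0,0,0,0],[0,0,0,0,0,0],[0,0,0,0,0,0],[0,0,0,0,0,0],[0,0,25,0,0,0],[0,0,35,0,0,0],[0,0,35,0,0,0]], "grip": 94}}

```text
time: 27.4
tool_pos: [0.525, 0.2267, 0.1498]
ee_rot: [3.139, 0.003, -0.279]
wrist_force: [0.8, 0.4, -0.3]
width: 0.0941
finger_force: 0.0
```

{"api": "send_rows", "payload": {"rows": [[0,0,35,0,0,0],[0,-10,35,0,0,0],[0,-20,35,0,0,0],[0,-38,10,0,0,0.03],[0,-38,0,0,0,0.03],[0,-38,0,0,0,0.03],[0,-38,0,0,0,0.03],[0,-38,0,0,0,0.03]]}}

```text
time: 28.07
tool_pos: [0.5258, 0.0055, 0.2656]
ee_rot: [3.142, -0.001, -0.127]
wrist_force: [1.0, 0.1, -1.0]
width: 0.0938
finger_force: 0.0
```

{"api": "send_rows", "payload": {"rows": [[0,-38,0,0,0,0.03],[0,-38,0,0,0,0.03],[0,-38,0,0,0,0.03],[0,-38,0,0,0,0.003],[0,-38,0,0,0,0],[0,-38,0,0,0,0],[0,-38,0,0,0,0],[0,-38,0,0,0,0]]}}

```text
time: 28.73
tool_pos: [0.5257, -0.2988, 0.2654]
ee_rot: [3.141, -0.0, -0.036]
wrist_force: [-0.1, 0.2, -0.5]
width: 0.0939
finger_force: 0.0
```

{"api": "send_rows", "payload": {"rows": [[5,-35,0,0,0,0],[5,-5,-10,0,0,0],[0,0,-30,0,0,0],[0,0,-30,0,0,0],[0,0,-20,0,0,0],[0,0,0,0,0,0],[0,0,0,0,0,0],[0,0,0,0,0,0]]}}

```text
time: 29.4
tool_pos: [0.5368, -0.3369, 0.177]
ee_rot: [3.14, -0.002, -0.036]
wrist_force: [0.1, -0.3, -0.3]
width: 0.094
finger_force: 0.0
```

Down 98.5 to 0.078, then close.

{"api": "send_rows", "payload": {"rows": [[-0.3,0,-20,0,0,0],[0,0,-30,0,0,0],[0,0,-25,0,0,0],[0,0,-17,0,0,0],[0,0,-6.5,0,0,0],[0,0,0,0,0,0],[0,0,0,0,0,0],[0,0,0,0,0,0]]}}

```text
time: 30.07
tool_pos: [0.5373, -0.3379, 0.0798]
ee_rot: [3.139, -0.004, -0.036]
wrist_force: [-0.8, 0.7, 0.8]
width: 0.0941
finger_force: 0.0
```

{"api": "send_rows", "payload": {"rows": [[0,0,0,0,0,0],[0,0,0,0,0,0],[0,0,0,0,0,0],[0,0,0,0,0,0],[0,0,0,0,0,0],[0,0,0,0,0,0],[0,0,0,0,0,0],[0,0,0,0,0,0]], "grip": 40}}

```text
time: 30.73
tool_pos: [0.5359, -0.3365, 0.0769]
ee_rot: [-3.141, 0.0, -0.036]
wrist_force: [-0.1, 2.6, 1.9]
width: 0.0599
finger_force: 30.0
```

{"api": "send_rows", "payload": {"rows": [[0,0,10,0,0,0],[0,0,20,0,0,0],[0,0,35,0,0,0],[0,0,35,0,0,0],[0,0,35,0,0,0],[-5,10,35,0,0,0],[-5,20,35,0,0,0],[-5,30,25,0,0,0]]}}

```text
time: 31.4
tool_pos: [0.5203, -0.2787, 0.3089]
ee_rot: [3.139, -0.001, -0.04]
wrist_force: [1.3, 0.5, -4.0]
width: 0.0601
finger_force: 30.0
```

{"api": "send_rows", "payload": {"rows": [[-5,38,0,0,0,0.01],[-5,38,0,0,0,0.01],[-5,38,0,0,0,0.01],[-5,38,0,0,0,0.01],[-5,38,0,0,0,0.01],[-5,38,0,0,0,0.01],[-5,38,0,0,0,0.01],[-5,38,0,0,0,0.01]]}}

```text
time: 32.07
tool_pos: [0.4797, 0.0285, 0.306]
ee_rot: [3.141, 0.002, 0.044]
wrist_force: [0.3, 0.7, -4.0]
width: 0.0602
finger_force: 30.0
```

{"api": "send_rows", "payload": {"rows": [[0,38,0,0,0,0.01],[0,38,0,0,0,0.01],[0,38,0,0,0,0.01],[0,38,0,0,0,0.01],[0,38,0,0,0,0.007],[0,38,0,0,0,0],[10,37,0,0,0,0],[10,37,0,0,0,0]]}}

```text
time: 32.73
tool_pos: [0.5002, 0.3307, 0.3061]
ee_rot: [3.14, 0.001, 0.091]
wrist_force: [1.0, -0.6, -4.4]
width: 0.0594
finger_force: 30.0
```

{"api": "send_rows", "payload": {"rows": [[15,35,0,0,0,0],[15,20,0,0,0,0],[5,10,-15,0,0,0],[0,0,-30,0,0,0],[0,0,-35,0,0,0],[0,0,-30,0,0,0],[0,0,0,0,0,0],[0,0,0,0,0,0]]}}

```text
time: 33.4
tool_pos: [0.534, 0.3922, 0.1924]
ee_rot: [3.137, 0.008, 0.09]
wrist_force: [0.3, 0.2, -4.7]
width: 0.0604
finger_force: 30.0
```

{"api": "send_rows", "payload": {"rows": [[0,0,0,0,0,0],[0,0,0,0,0,0]]}}

```text
time: 33.57
tool_pos: [0.5373, 0.3945, 0.2008]
ee_rot: [-3.139, -0.006, 0.09]
wrist_force: [0.8, -0.4, -4.1]
width: 0.0596
finger_force: 30.0
```

{"api": "send_rows", "payload": {"rows": [[-0.5,15,0,0,0,0],[0,14.5,-10,0,0,0],[0,0,-20,0,0,0],[0,0,-15,0,0,0],[0,0,-10,0,0,0],[0,0,0,0,0,0],[0,0,0,0,0,0],[0,0,0,0,0,0]]}}

```text
time: 34.23
tool_pos: [0.5361, 0.4241, 0.1436]
ee_rot: [-3.14, -0.003, 0.091]
wrist_force: [-0.4, 0.3, -4.8]
width: 0.0599
finger_force: 30.0
```

Bottom at about 0.09, with 42 mm to go to TCP 0.1015.

{"api": "send_rows", "payload": {"rows": [[0,0,-12,0,0,0],[0,0,-10,0,0,0],[0,0,-7,0,0,0],[0,0,-5,0,0,0],[0,0,-4,0,0,0],[0,0,-3,0,0,0],[0,0,0,0,0,0],[0,0,0,0,0,0]]}}

```text
time: 34.9
tool_pos: [0.5356, 0.4237, 0.101]
ee_rot: [-3.141, -0.001, 0.091]
wrist_force: [-0.2, -0.1, -5.5]
width: 0.0601
finger_force: 30.0
```

{"api": "send_rows", "payload": {"rows": [[0,0,-1,0,0,0],[0,0,-0.5,0,0,0],[0,0,0,0,0,0],[0,0,0,0,0,0]]}}

```text
time: 35.23
tool_pos: [0.5356, 0.4237, 0.1009]
ee_rot: [-3.141, -0.001, 0.091]
wrist_force: [-1.1, -0.4, 3.2]
width: 0.0602
finger_force: 30.0
```

{"api": "send_rows", "payload": {"rows": [[0,0,0,0,0,0],[0,0,0,0,0,0],[0,0,0,0,0,0],[0,0,0,0,0,0],[0,0,0,0,0,0],[0,0,25,0,0,0],[0,0,35,0,0,0],[0,0,35,0,0,0]], "grip": 94}}

```text
time: 35.9
tool_pos: [0.5345, 0.4231, 0.1933]
ee_rot: [3.14, 0.004, 0.091]
wrist_force: [0.4, 0.2, -0.6]
width: 0.0941
finger_force: 0.0
```

{"api": "send_rows", "payload": {"rows": [[0,0,35,0,0,0],[-5,-20,20,0,0,-0.05],[-4,-35,10,0,0,-0.08],[0,-38,0,0,0,-0.08],[0,-38,0,0,0,-0.08],[0,-38,0,0,0,-0.08],[0,-27,-10,0,0,0],[0,0,-30,0,0,0]]}}

```text
time: 36.57
tool_pos: [0.5293, 0.2236, 0.2252]
ee_rot: [-3.137, -0.012, -0.285]
wrist_force: [1.5, 0.5, 1.3]
width: 0.0944
finger_force: 0.0
```

{"api": "send_rows", "payload": {"rows": [[0,0,-35,0,0,0],[0,0,-35,0,0,0],[0,0,-25,0,0,0],[0,0,0,0,0,0],[0,0,0,0,0,0],[0,0,0,0,0,0]]}}

```text
time: 37.07
tool_pos: [0.5275, 0.228, 0.1264]
ee_rot: [-3.14, -0.003, -0.279]
wrist_force: [0.7, -0.4, 0.6]
width: 0.0941
finger_force: 0.0
```

{"api": "send_rows", "payload": {"rows": [[-0.5,-0.5,-20,0,0,0],[0,0,-25,0,0,0],[0,0,-15,0,0,0],[0,0,-9,0,0,0],[0,0,0,0,0,0],[0,0,0,0,0,0]]}}

```text
time: 37.57
tool_pos: [0.527, 0.2275, 0.0571]
ee_rot: [-3.14, -0.002, -0.279]
wrist_force: [-0.5, 0.4, 0.4]
width: 0.0938
finger_force: 0.0
```

{"api": "send_rows", "payload": {"rows": [[0,0,0,0,0,0],[0,0,0,0,0,0],[0,0,0,0,0,0],[0,0,0,0,0,0],[0,0,0,0,0,0],[0,0,0,0,0,0],[0,0,0,0,0,0],[0,0,0,0,0,0]], "grip": 40}}

```text
time: 38.23
tool_pos: [0.5261, 0.2273, 0.0557]
ee_rot: [-3.141, -0.001, -0.279]
wrist_force: [0.9, 0.3, 2.3]
width: 0.0599
finger_force: 30.0
```

{"api": "send_rows", "payload": {"rows": [[0,0,10,0,0,0],[0,0,25,0,0,0],[0,0,35,0,0,0],[0,0,35,0,0,0],[0,0,35,0,0,0],[0,0,35,0,0,0],[0,-10,35,0,0,0],[0,-20,34,0,0,0]]}}

```text
time: 38.9
tool_pos: [0.5248, 0.1981, 0.3003]
ee_rot: [3.141, 0.002, -0.276]
wrist_force: [0.8, 0.0, -3.0]
width: 0.0601
finger_force: 30.0
```

{"api": "send_rows", "payload": {"rows": [[0,-38,0,0,0,0.03],[0,-38,0,0,0,0.03],[0,-38,0,0,0,0.03],[0,-38,0,0,0,0.03],[0,-38,0,0,0,0.03],[0,-38,0,0,0,0.03],[0,-38,0,0,0,0.03],[0,-38,0,0,0,0.033]]}}

```text
time: 39.57
tool_pos: [0.5247, -0.1087, 0.2987]
ee_rot: [-3.141, 0.002, -0.035]
wrist_force: [0.4, -0.1, -3.5]
width: 0.0599
finger_force: 30.0
```

{"api": "send_rows", "payload": {"rows": [[0,-38,0,0,0,0],[0,-38,0,0,0,0],[0,-38,0,0,0,0],[0,-38,0,0,0,0],[5,-38,0,0,0,0],[4,-30,0,0,0,0],[0,-10,-15,0,0,0],[0,0,-30,0,0,0]]}}

```text
time: 40.23
tool_pos: [0.5352, -0.3415, 0.2569]
ee_rot: [3.136, -0.005, -0.041]
wrist_force: [0.7, 0.7, -3.0]
width: 0.0598
finger_force: 30.0
```

{"api": "send_rows", "payload": {"rows": [[0,0,-35,0,0,0],[0,0,-35,0,0,0],[0,0,-30,0,0,0],[0,0,-10,0,0,0],[0,0,0,0,0,0],[0,0,0,0,0,0],[0,0,0,0,0,0]]}}

```text
time: 40.82
tool_pos: [0.536, -0.3378, 0.1474]
ee_rot: [3.139, -0.004, -0.036]
wrist_force: [-0.0, 0.1, -2.5]
width: 0.0596
finger_force: 30.0
```

{"api": "send_rows", "payload": {"rows": [[-0.5,0.5,-18,0,0,0],[0,0,-18,0,0,0],[0,0,-12,0,0,0],[0,0,-8,0,0,0],[0,0,-6,0,0,0],[0,0,-5,0,0,0],[0,0,-3,0,0,0],[0,0,0,0,0,0]]}}

```text
time: 41.48
tool_pos: [0.535, -0.3369, 0.0766]
ee_rot: [3.14, -0.002, -0.036]
wrist_force: [-1.1, 1.8, 2.0]
width: 0.0599
finger_force: 30.0
```

{"api": "send_rows", "payload": {"rows": [[0,0,-1,0,0,0],[0,0,-1,0,0,0],[0,0,0,0,0,0],[0,0,0,0,0,0]]}}

```text
time: 41.82
tool_pos: [0.535, -0.3369, 0.0766]
ee_rot: [3.14, -0.003, -0.036]
wrist_force: [-3.6, 1.9, 9.7]
width: 0.06
finger_force: 30.0
```

Seated. Release, rise straight up and back off to a view of the chargers, then check all four.

{"api": "send_rows", "payload": {"rows": [[0,0,0,0,0,0],[0,0,0,0,0,0],[0,0,0,0,0,0],[0,0,0,0,0,0],[0,0,0,0,0,0],[0,0,25,0,0,0],[0,0,35,0,0,0],[0,0,35,0,0,0]], "grip": 94}}

```text
time: 42.48
tool_pos: [0.5335, -0.3358, 0.1663]
ee_rot: [-3.139, 0.004, -0.036]
wrist_force: [1.5, -0.6, 1.4]
width: 0.0938
finger_force: 0.0
```

{"api": "send_rows", "payload": {"rows": [[0,0,35,0,0,0],[-5,5,35,0,0,0],[-20,20,30,0,0,0],[-20,25,25,0,0,0],[-20,25,20,0,0,0],[0,10,0,0,0,0],[0,0,0,0,0,0],[0,0,0,0,0,0]]}}

```text
time: 43.15
tool_pos: [0.4695, -0.2514, 0.3114]
ee_rot: [3.141, 0.0, -0.035]
wrist_force: [1.0, 0.6, -0.6]
width: 0.094
finger_force: 0.0
```

```bash
python3 - <<'E'
from h import *
a=optics.snapshot("wrist")[:,:,::-1]; b=optics.snapshot("side")[:,:,::-1]
np.savez("w4.npz",P=P(optics.camera_model("wrist")))
f=lambda a,k:cv2.convertScaleAbs(cv2.resize(a,None,fx=k,fy=k,interpolation=cv2.INTER_CUBIC),alpha=1.3,beta=10)
cv2.imwrite("pics/end.png",np.vstack([f(a[0:230,140:540],2)[:, :800][:, :],f(b[100:400,150:550],1)[:140*2,:].repeat(1,0) if 0 else cv2.resize(f(b[260:400,150:550],2)[:,:800],(800,140))]))
cv2.imwrite("pics/endside.png",f(b[130:400,170:430],2.2))
E
```

```text
(no output)
```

View pics/end.png

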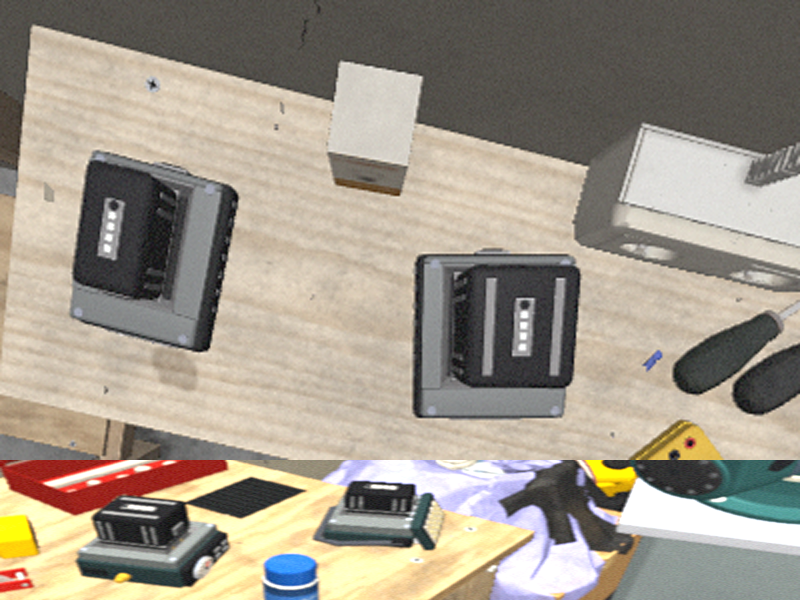

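View pics/endside.png

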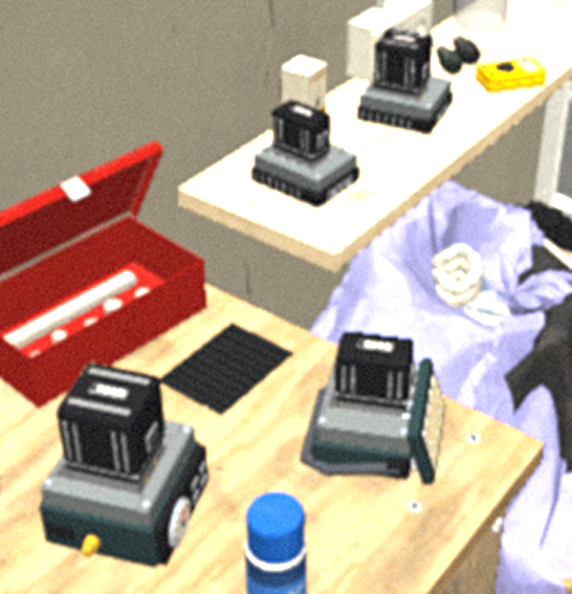

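All four packs stand upright and seated in their wells, the mat is empty and the can is where it was. Handing in.

```bash
python3 -c "
from bench import ticket
print(ticket.close_job())"
```

```text
the job is handed in; nothing more can be done
None
```

The swap is done and handed in at about 43 s: both full packs are in the lamp and inflator, both flat ones on their chargers, and the spray can was not touched; final pictures show all four upright and seated, but no verdict came back.

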